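# Load the tube reader and hold its rotor at the third click

## Robot

A 6-joint arm with a two-finger parallel gripper is mounted at the origin on a cart in front of the work surface, level with it; the furniture and walls round the work are solid. World frame = base frame: x ahead of the robot, y to its left, z up, the work surface at z = 0. Lengths are in mm, angles in rad, forces in N, time in s.
With the tool pointing down it reaches from about 350 to 875 mm from the base axis. Payload 4.2 kg.
Tool frame: the origin (TCP) lies between the finger pads; the fingertips stand 14 mm ahead of it and the grasp point (between the pads) lies 5 mm behind it; z points along the fingers, y is the line along which they close (so a half turn about z gives the same grasp; the last joint's range is limited). The gripper opens to 85 mm and grips with 20 to 120 N. Pads are 22 mm wide; open, the fingers measure 114 mm over their backs; the gripper's body (76 mm by 85 mm) begins 54 mm behind the grasp point. The pads swing forward as they close: fully open they stand 13 mm farther back than shut.
Start: joints at [1.519, 0.385, 0.008, 0, -1.194, -0.259], TCP at [191.105, 595.045, 245.312] pointing down, gripper open.
Joint ranges: [-3.14, 3.14], [-1.21, 2.06], [-1.07, 1.41], [-3.16, 2.05], [-2.99, -0.16], [-3.1, 3.1]. Speed limits (rad/s): [2.79, 2.79, 3.14, 3.14, 3.14, 3.14].

## Interface

Orientations are given as a unit quaternion [x, y, z, w].
In Python, from bench import * gives the robot as it stands.
- The arm moves only by the tool carry_out, never from a script. Its argument "motion" is a list of rows, each a list of 7 numbers: the turn, a rotation vector about the tool's x, y, z in rad, then the shift along the tool's x, y, z in mm, then the opening, from -1 (shut) to 1 (fully open), so that 0 is half open. A call has 1 to 5 rows; each row is the pose to reach, as a shift and turn from the pose commanded when the call began, along the tool's axes at that moment; what a row does not reach only later rows make up. A row lasts 1/8 s, in which the tool goes at most 62.5 mm and 10.7 degrees, less where a joint would pass 70% of its speed; a pose out of reach is approached as far as the arm can. A call with a gripper value outside its range is refused whole. The fingers move at their own pace and stop on an object; the grip force is fixed at half the most. Time passes only in rows, so rows that repeat a pose let the fingers close. It gives the time, the measured TCP pose, the force, the opening and the grip force at its end, in the units of the state.
- read_state(): the state, without advancing time (a new reading comes with each control period).
- get_image(name): name is "scene" or "top" or "wrist"; returns a dict with "color" (400x640x3 uint8, blue, green, red), "mtx" (3x3 intrinsics, pixels), "position" and "orientation" of the camera in the world. Camera axes: x right, y down, z forward; pixel columns grow to the right and rows downward; lengths in mm; the calibration is good to about 2 mm. A picture is of the moment at which its call begins. There is no depth.
- job_done(): hands the job in; it is judged then, once.
The state is a dict: "clock": time; "joints": joint angles; "joint_vel": joint speeds; "joint_efforts": joint torques, N m; "position": TCP position; "ee_rot": TCP orientation; "contact_force": force on the tool from outside, world axes, zero at the start; "wrist_torque": the same for the moment, N m; "gripper_width": finger opening in mm; "grasp_force": force on a finger pad.
Only numpy, scipy, OpenCV 4.12 (cv2) and the standard library are available. Lean on these libraries where they do the work, as an engineer would, in place of code of your own. Each camera call takes 0.05 s, during which the arm holds its last target. There are 200 camera calls.

## Task

Get the tube reader on the bench ready: put the sample tube into the rotor's wide socket and the small standard vial from the rack into the narrow socket, each standing upright and fully down. Then turn the black knob clockwise three clicks so that the sample tube stands in front of the reading lens; do not run on towards the fourth click. The rotor is sprung and runs back when let go, so finish while gripping the knob and holding it still at the third click. Leave everything else on the bench where it is.

Things in the scene. Friction and masses are not known exactly. Their poses are not given: they have to be found in the camera images.
- reader: Tube reader, fixed: round white foot 160 mm across, 21 mm high; steel rotor plate on it, top 28 mm above the bench, with two sockets and a central post with a black knob. A white optical head 40x48 mm, 96 mm high, stands beside the foot, its lens toward the rotor, 84 deg counter-clockwise of the reader's +x from the axis. Origin: on the rotor axis at bench height; z up.
- knob_grip (a point): On the rotor axis in the knob's bar grip, 106 mm above the bench. The black bar is 48 mm long, 14 mm thick, from 82 to 118 mm high, with flat sides; a collar 32 mm across reaches up to 86 mm. Pinch it across its thickness from above, fingertips at 88 mm or higher. x axis: along the bar (white line at the -x end); y axis: across its thickness. Turns with the rotor.
- rotor (a joint): Turn of rotor and knob, rad: 0 at home, growing clockwise seen from above. Clicks every 24 deg: 0.419, 0.838, 1.257 (third), 1.676, 2.094; end stop 2.2. A spring of 0.11 N m at home to 0.15 N m always pulls back to 0. Turning takes about 0.04 N m more just after a click and eases until the next, so the torque rises with a jump at each click. No click holds the rotor by itself.
- tube_seat (a point): Centre of the floor of the wide socket, a dark steel cup on the rotor plate: bore 19.6 mm, flared to 28 mm at the mouth; floor 30 mm, rim 54 mm above the bench; outside 25 mm (31 mm at the rim); 56 mm from the rotor axis. It reaches the lens at the third click. Moves with the rotor.
- vial_seat (a point): Centre of the floor of the narrow socket, a dark steel cup on a pillar: bore 14.6 mm, flared to 22 mm at the mouth; floor 54 mm, rim 72 mm above the bench; outside 20 mm (25 mm at the rim); 56 mm from the rotor axis, 46 mm from the wide socket. It reaches the lens at the fifth click. Moves with the rotor.
- read_point (a point): Fixed point in front of the reading lens, on the sockets' circle, 66 mm above the bench: the axis of the sample tube passes through it at the third click.
- sample_tube: The sample tube: 16.4 mm across, 63 mm tall, about 15 g, pale with a domed white cap, standing alone on the bench. Origin: centre of its underside; z: its axis, up.
- std_vial: The standard: a small capped vial 12 mm across, 32 mm tall, about 10 g, standing in the rack. It is the only vial there. Origin: centre of its underside, 3 mm above the bench in the rack; its upper 11 mm stand out of the rack. z: its axis, up.
- vial_rack: Blue vial rack, 92 x 175 x 24 mm (its x, y, z), fixed, with 18 square 16 mm places in three rows 27 mm apart along its length. Origin: centre of its underside.
- filter_pot: White screw pot, 48 mm across, 46 mm tall, a bystander. Origin: centre of its underside.
- petri: Closed flat dish, 60 mm across, 16 mm high, a bystander. Origin: centre of its underside.
- tape_roll: Roll of tape lying flat, 95 mm across, 24 mm high, a bystander. Origin: centre of its underside.
- marker: Marker pen lying on the bench near its front edge, 118 mm long, 18 mm thick, a bystander. Origin: under its middle; y along it.
- index_knob: The knob itself (turns with the rotor). Origin on the rotor's axis, 82 mm above the bench; axes as for knob_grip. A black line on the rotor's rim meets the first of six ticks on the foot at home, and one tick further at each click.

How it is judged (in metres and radians):
On the way, in this order (a step that is already met when the one before it is completed fails the run):
1. the tube is down in the wide socket and the vial down in the narrow socket, both let go, the rotor still at home (horizontal distance between sample_tube and tube_seat below 0.005 m and z of sample_tube in the frame of tube_seat below 0.004 m and angle between each of sample_tube, std_vial's own z axis and vertical below 0.2 rad and horizontal distance between std_vial and vial_seat below 0.005 m and z of std_vial in the frame of vial_seat below 0.004 m and contact force between the fingers and sample_tube below 0.1 N and contact force between the fingers and std_vial below 0.1 N and value of joint rotor below 0.2 rad), for 0.2 s.
2. the rotor is turned to the third click by the gripped knob (value of joint rotor between 1.17 and 1.345 rad and contact force between the fingers and index_knob above 2 N), for 0.2 s.
At the end, for the whole second after the job is handed in: Fingers grip the knob (over 2 N) and hold the rotor still within 5 degrees of the third click; tube and vial stand upright in their sockets (within 5 mm of the axis, 4 mm of the floor), untouched by the robot, the tube within 9 mm of the point before the lens (all of step 2 and velocity of joint rotor between -0.1 and 0.1 rad/s and horizontal distance between sample_tube and tube_seat below 0.005 m and z of sample_tube in the frame of tube_seat below 0.004 m and angle between each of sample_tube, std_vial's own z axis and vertical below 0.2 rad and horizontal distance between std_vial and vial_seat below 0.005 m and z of std_vial in the frame of vial_seat below 0.004 m and horizontal distance between sample_tube and read_point below 0.009 m and contact force between each of the arm, the fingers and sample_tube below 0.1 N and contact force between each of the arm, the fingers and std_vial below 0.1 N); the arm keeps its last pose, push and grip.
It fails at once if the rotor is turned on past the third click, more than halfway to the fourth (value of joint rotor above 1.47 rad).
It fails at once if a bystander is moved more than 20 mm (distance of any of filter_pot, petri, tape_roll, marker from where it was at the start of the episode above 0.02 m).
It also fails if it takes over 66 s, if anything falls off the work surface, if the arm or the gripper's body presses on something with over 40 N, if the wrist force passes 120 N, or if a joint passes its speed limit or range.

## Working session

There is one attempt and no reset: what is moved stays moved. The work goes in short steps, Python scripts to look and compute and a tool call to move; the robot and the scene stay as the last step left them, time stands still between calls to the robot, and variables do not carry over. Pictures are saved under pics/ and viewed, at most 10 in all, crops included, and the job is handed in when it is done.

Besides the shell and the picture viewer there is one more tool, called after "Request:" as a command line: name --pt "numbers of a row" for each row, then --argument value for the rest. carry_out: Moves the arm, as the interface text tells. Its arguments: {"type":"object","properties":{"motion":{"type":"array"}},"required":["motion"]}

```bash
mkdir -p pics
cat > h.py <<'E'
from bench import *
import numpy as np, cv2
from scipy.spatial.transform import Rotation as R
def snap(n,f):
    d=get_image(n); cv2.imwrite(f'pics/{f}.png',d['color']); np.savez(f'pics/{f}.npz',K=d['mtx'],p=d['position'],q=d['orientation']); return d
def px(f,uv,z):
    d=np.load(f'pics/{f}.npz'); r=R.from_quat(d['q']).as_matrix()@np.linalg.inv(d['K'])@[*uv,1]
    return d['p']+r*(z-d['p'][2])/r[2]
def proj(f,P):
    d=np.load(f'pics/{f}.npz'); c=d['K']@(R.from_quat(d['q']).as_matrix().T@(np.array(P,float)-d['p'])); return c[:2]/c[2]
E
python3 - <<'E'
from h import *
s=read_state();print(s)
for n in("top","scene"):
    d=snap(n,n+'0');print(d['position'],d['orientation'],d['mtx'])
E
```

```text
{'clock': 0.0, 'joints': array([ 1.51858839e+00,  3.85563839e-01,  6.61080226e-03, -5.02569929e-04,
       -1.19397636e+00, -2.58610793e-01]), 'joint_vel': array([-0.00120495, -0.00051745,  0.00031573, -0.00066748, -0.00038772,
       -0.0006645 ]), 'joint_efforts': array([ 6.23676692e-05, -3.92287803e+01,  1.88400578e+01,  4.18629840e+00,
       -4.62357522e-03,  3.65066057e-06]), 'position': array([190.9528437 , 594.5333404 , 244.21073326]), 'ee_rot': array([ 9.87933306e-01, -1.54876048e-01, -1.22440663e-04,  1.08492064e-03]), 'contact_force': array([0.24696174, 0.69163072, 0.34923027]), 'wrist_torque': array([ 0.00521428, -0.00757768,  0.05315991]), 'grasp_force': 0.0, 'gripper_width': 85.26947867305047}
[ 479.55852024   16.60897261 1286.60948918] [ 0.71417599 -0.69922093  0.0286189  -0.01495696] [[422.53047389   0.         308.60099823]
 [  0.         422.53047389 197.45379315]
 [  0.           0.           1.        ]]
[  77.26978977 -473.76619569  630.07002568] [ 0.83069981 -0.36171743  0.15843264 -0.39242506] [[371.21848129   0.         321.68754493]
 [  0.         371.21848129 197.34236617]
 [  0.           0.           1.        ]]
```

View pics/top0.png

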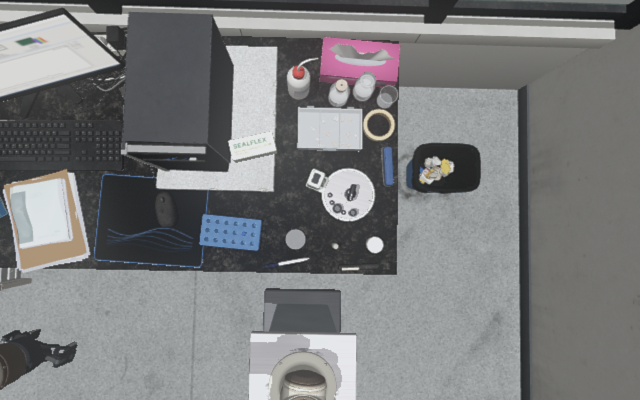

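View pics/scene0.png

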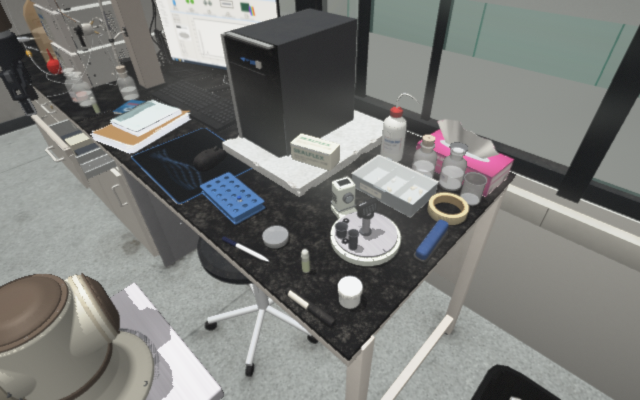

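Run:
```python
from h import *
im=cv2.imread('pics/top0.png')[165:280,195:395]
cv2.imwrite('pics/c1.png',cv2.resize(im,None,fx=4,fy=4,interpolation=cv2.INTER_CUBIC))
im=cv2.imread('pics/scene0.png')[165:285,195:405]
cv2.imwrite('pics/c2.png',cv2.resize(im,None,fx=3.8,fy=3.8,interpolation=cv2.INTER_CUBIC))
```

```text
(no output)
```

View pics/c1.png

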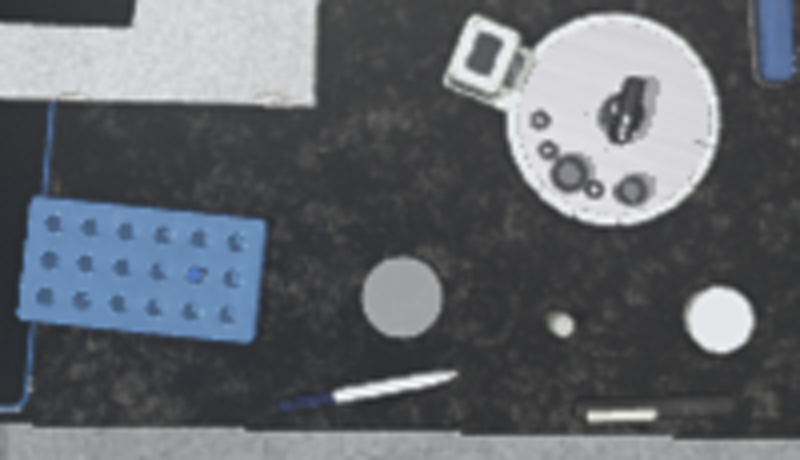

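View pics/c2.png

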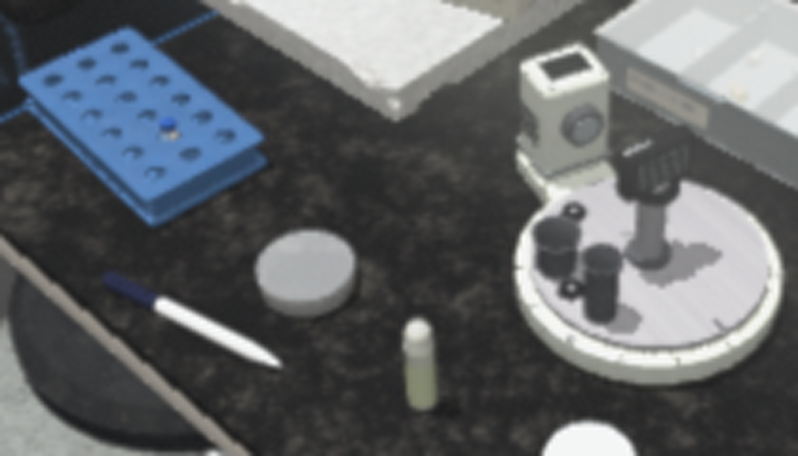

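Run:
```python
from h import *
def c1(X,Y,z): return px('top0',(195+(X+.5)/4-.5,165+(Y+.5)/4-.5),z)
def c2(X,Y,z): return px('scene0',(195+(X+.5)/3.8-.5,165+(Y+.5)/3.8-.5),z)
for n,X,Y,z in[('vial',196,273,35),('tube',563,322,60),('foot',612,119,21),('wide',569,172,54),('narrow',633,189,72),('knob',629,110,118),('lineEnd',621,138,118),('farEnd',638,82,118),('pot',719,319,46),('petri',402,297,16),('rackTL',32,197,24),('rackTR',267,220,24),('rackBL',18,320,24),('rackBR',252,343,24),('head',487,52,96)]:
    print(n,c1(X,Y,z).round(1))
print('scene')
for n,X,Y,z in[('vial',169,124,35),('tubetop',418,328,60),('tubebot',424,405,0),('wide',558,233,54),('narrow',603,257,72),('foot',649,268,25),('petri',306,262,16)]:
    print(n,c2(X,Y,z).round(1))
```

```text
vial [448.4 182.4  35. ]
tube [419.1 -86.6  60. ]
foot [ 569.8 -124.3   21. ]
wide [527.9 -89.7  54. ]
narrow [ 515.9 -134.5   72. ]
knob [ 569.4 -125.2  118. ]
lineEnd [ 549.8 -119.9  118. ]
farEnd [ 589.  -131.2  118. ]
pot [ 422.8 -202.2   46. ]
petri [433.2  30.6  16. ]
rackTL [502. 307.  24.]
rackTR [488.5 132.3  24. ]
rackBL [410.9 314.   24. ]
rackBR [397.3 140.9  24. ]
head [610.  -26.5  96. ]
scene
vial [445.4 179.   35. ]
tubetop [416.1 -88.   60. ]
tubebot [413.6 -91.1   0. ]
wide [526.2 -91.7  54. ]
narrow [ 514.7 -134.5   72. ]
foot [ 562.8 -131.9   25. ]
petri [433.6  30.4  16. ]
```

```bash
cat >> h.py <<'E'
def go(x,y,z,ang):
    "relative row to reach TCP x,y,z, tool down, tool x axis at world angle ang deg"
    s=read_state(); C=R.from_quat(s['ee_rot']); a=np.radians(ang)/2
    T=R.from_quat([np.cos(a),np.sin(a),0,0])
    print('t',round(s['clock'],2),'pos',s['position'].round(1),'xang',np.degrees(np.arctan2(*C.as_matrix()[[1,0],0])).round(2),'w',round(s['gripper_width'],1),'grip',round(s['grasp_force'],1),'F',s['contact_force'].round(1),'j6',s['joints'][5].round(2))
    print('row',(C.inv()*T).as_rotvec().round(3).tolist(),C.inv().apply(np.array([x,y,z])-s['position']).round(1).tolist())
E
python3 -c "
from h import *
go(447,181,150,0)"
```

```text
t 0.1 pos [191.  594.6 244.3] xang -17.82 w 85.3 grip 0.0 F [ 0.3  0.2 -0.8] j6 -0.26
row [0.002, 0.0, -0.311] [370.3, 315.2, 95.0]
```

Request:
carry_out --pt "0 0 -0.15 46 39 12 0" --pt "0 0 -0.311 92 78 24 0" --pt "0 0 -0.311 138 117 36 0" --pt "0 0 -0.311 184 156 48 0" --pt "0 0 -0.311 230 195 60 0"

```text
clock: 0.72
position: [351.0, 337.2, 184.8]
ee_rot: [1.0, 0.0, -0.0, 0.0]
contact_force: [0.5, 1.0, -0.7]
gripper_width: 42.9
grasp_force: 0.0
```

```bash
python3 -c "
from h import *
go(425,181,150,0)"
```

```text
t 0.72 pos [351.  337.2 184.8] xang 0.04 w 42.9 grip 0.0 F [ 0.5  1.  -0.7] j6 0.47
row [0.0, 0.0, 0.001] [73.9, 156.2, 34.9]
```

Request:
carry_out --pt "0 0 0 24 52 12 0" --pt "0 0 0 48 104 24 0" --pt "0 0 0 74 156 35 0" --pt "0 0 0 74 156 35 0"

```text
clock: 1.23
position: [424.5, 179.3, 149.1]
ee_rot: [1.0, -0.003, -0.001, 0.001]
contact_force: [-0.5, 0.3, 0.0]
gripper_width: 42.5
grasp_force: 0.0
```

```bash
python3 -c "
from h import *
d=snap('wrist','w1');print(d['position'],d['orientation'],d['mtx'][0,0])
print(proj('w1',(447,181,35)))
go(447,181,100,0)"
```

```text
[491.00754746 180.38925843 278.00520749] [-0.69896561  0.70275755  0.0935126  -0.09399098] 330.2878899828152
[319.11979034 179.48290031]
t 1.27 pos [424.7 181.2 149.7] xang -0.21 w 42.8 grip 0.0 F [ 0.3 -0.2  0.4] j6 0.81
row [0.001, 0.001, -0.004] [22.4, 0.1, 49.7]
```

View pics/w1.png

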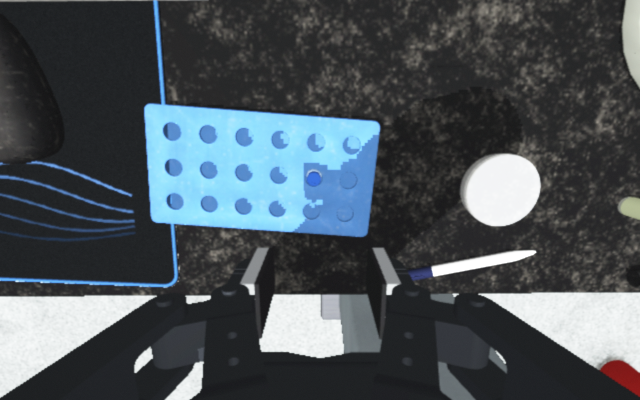

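```bash
python3 -c "
from h import *
d=cv2.imread('pics/w1.png')[165:195,300:328].astype(int)
b=(d[...,0]-d[...,2]>100)&(d[...,1]<115)
v,u=np.nonzero(b);print(len(u),u.mean()+300,v.mean()+165)
print(px('w1',(314,179),35),px('w1',(u.mean()+300,v.mean()+165),35))
go(447,182.5,80,0)"
```

```text
92 313.29347826086956 179.23913043478262
[447.38490178 184.80986585  35.        ] [447.20755662 185.33782373  35.        ]
t 1.27 pos [424.7 181.2 149.7] xang -0.21 w 42.8 grip 0.0 F [ 0.3 -0.2  0.4] j6 0.81
row [0.001, 0.001, -0.004] [22.4, -1.5, 69.7]
```

Request:
carry_out --pt "0 0 0 11 -1 30 -0.3" --pt "0 0 0 22.5 -2.8 70 -0.3" --pt "0 0 0 22.5 -2.8 100 -0.3" --pt "0 0 0 22.5 -2.8 109 -0.3" --pt "0 0 0 22.5 -2.8 109 -0.3"

```text
clock: 1.9
position: [446.9, 186.7, 41.4]
ee_rot: [1.0, 0.001, -0.0, 0.0]
contact_force: [-0.1, 0.4, 0.6]
gripper_width: 30.0
grasp_force: 0.0
```

```bash
python3 -c "
from h import *
d=snap('wrist','w2')
d=d['color']
cv2.imwrite('pics/w2c.png',cv2.resize(d[150:350,190:450],None,fx=3,fy=3))
print(proj('w2',(447,184,35)))
go(447.3,184,40,0)"
```

```text
[328.88831109 271.86602826]
t 1.95 pos [447.3 186.9  42.1] xang 0.1 w 30.1 grip 0.0 F [ 0.8 -0.3 -0.6] j6 0.84
row [-0.001, -0.001, 0.002] [-0.0, 2.9, 2.1]
```

View pics/w2c.png

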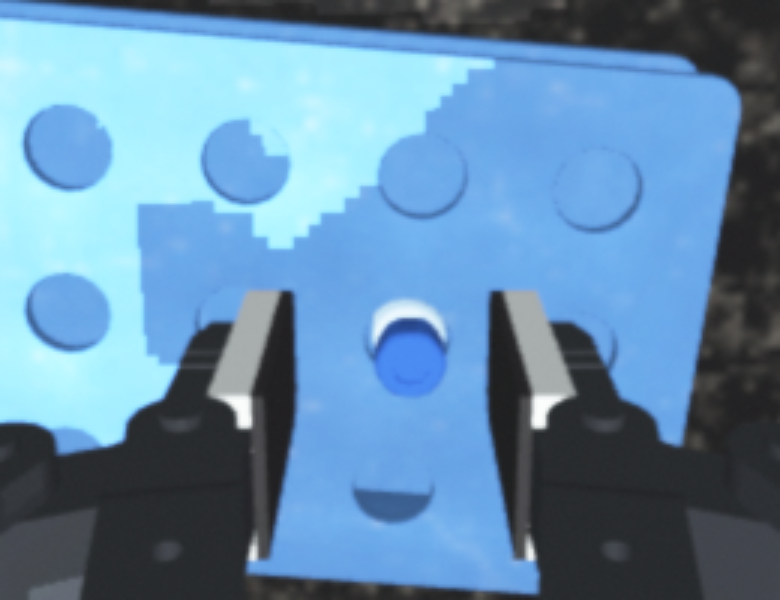

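```bash
python3 -c "
from h import *
print(px('w2',(190+409/3,150+357/3),35))
for p in [(447,187,26),(458,187,26),(436,187,26)]: print((proj('w2',p)-[190,150])*3)
go(447.3,184.3,40,0)"
```

```text
[448.39661563 185.15632164  35.        ]
[396.27307556 340.16342861]
[396.58439165 274.86140787]
[395.97291973 403.12446153]
t 1.95 pos [447.3 186.9  42.1] xang 0.1 w 30.1 grip 0.0 F [ 0.8 -0.3 -0.6] j6 0.84
row [-0.001, -0.001, 0.002] [-0.0, 2.6, 2.1]
```

Request:
carry_out --pt "0 0 0 1 2.4 2 -0.3" --pt "0 0 0 1 2.4 2 -1" --pt "0 0 0 1 2.4 2 -1" --pt "0 0 0 1 2.4 2 -1" --pt "0 0 0 1 2.4 2 -1"

```text
clock: 2.58
position: [448.5, 183.7, 40.1]
ee_rot: [1.0, 0.0, 0.001, -0.0]
contact_force: [-0.5, 0.3, 5.9]
gripper_width: 7.8
grasp_force: 58.8
```

Request:
carry_out --pt "0 0 0 0 0 -20 -1" --pt "0 0 0 0 0 -60 -1" --pt "0 0 0 0 0 -100 -1" --pt "0 0 0 0 0 -110 -1"

```text
clock: 3.08
position: [449.0, 184.3, 151.8]
ee_rot: [1.0, 0.0, 0.002, -0.002]
contact_force: [-0.9, 0.4, 0.2]
gripper_width: 7.6
grasp_force: 58.6
```

```bash
python3 -c "
from h import *
d=snap('wrist','w3')
d=d['color']
cv2.imwrite('pics/w3c.png',cv2.resize(d[180:380,190:450],None,fx=3,fy=3))
for a in [(448,185,150),(448,185,127)]: print((proj('w3',a)-[190,180])*3)
go(480,-60,155,0)"
```

```text
[393.73236471 296.68487627]
[393.855568   233.19758865]
t 3.12 pos [448.8 184.1 151.7] xang 0.01 w 7.5 grip 58.6 F [-0.6 -0.2  1.3] j6 0.85
row [-0.003, -0.004, 0.0] [31.1, 244.1, -4.0]
```

View pics/w3c.png

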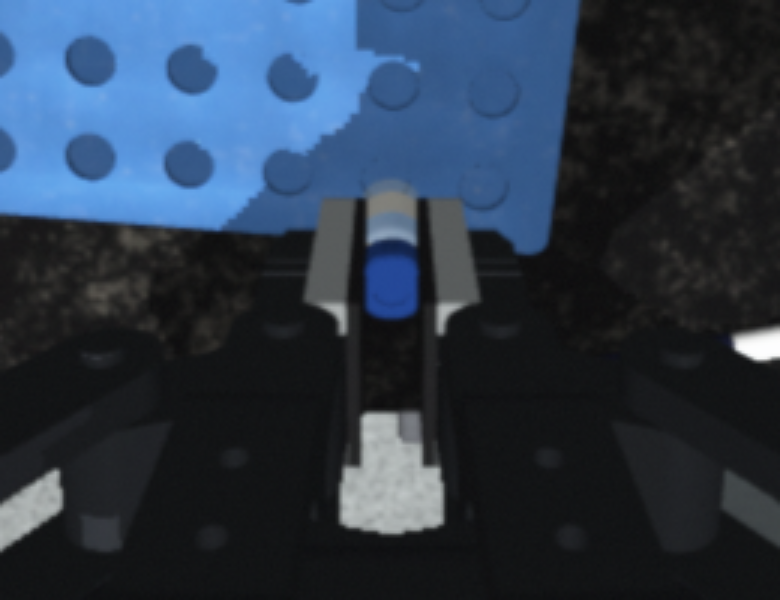

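Request:
carry_out --pt "0 0 0 6 60 0 -1" --pt "0 0 0 12 120 0 -1" --pt "0 0 0 18 180 0 -1" --pt "0 0 0 24 240 0 -1" --pt "0 0 0 30 300 0 -1"

```text
clock: 3.75
position: [477.1, -118.4, 147.9]
ee_rot: [1.0, 0.0, -0.001, -0.0]
contact_force: [1.8, 0.5, 0.1]
gripper_width: 7.6
grasp_force: 58.7
```

Request:
carry_out --pt "0 0 0 3 19 0 -1" --pt "0 0 0 3 19 0 -1"

```text
clock: 4.0
position: [480.0, -136.8, 147.6]
ee_rot: [1.0, -0.002, -0.002, -0.0]
contact_force: [-1.0, 0.9, -0.5]
gripper_width: 7.7
grasp_force: 58.7
```

```bash
python3 -c "
from h import *
d=snap('wrist','w4')
for a in [(515.2,-134.5,72),(527,-90.5,54),(569.7,-124.7,118)]: print(proj('w4',a))
go(515.2,-134.5,125,0)"
```

```text
[318.34984636 170.38917722]
[252.35938786 148.77045067]
[295.20516186  64.28887448]
t 4.05 pos [ 480.1 -135.9  147.8] xang -0.1 w 7.5 grip 58.7 F [ 0.1  0.3 -0. ] j6 1.52
row [-0.0, 0.003, -0.002] [35.2, -1.5, 22.7]
```

View pics/w4.png

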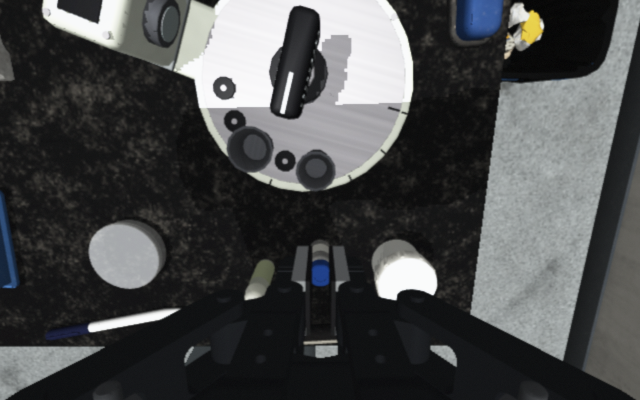

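```bash
python3 -c "
from h import *
g=cv2.cvtColor(cv2.imread('pics/w4.png'),cv2.COLOR_BGR2GRAY)
for n,u,v,z,r in [('n',316,168,72,30),('w',250,147,54,34)]:
  c=g[v-r:v+r,u-r:u+r]; c=cv2.resize(c,None,fx=4,fy=4,interpolation=cv2.INTER_CUBIC)
  _,b=cv2.threshold(c,95,255,cv2.THRESH_BINARY_INV)
  h=cv2.HoughCircles(cv2.medianBlur(c,5),cv2.HOUGH_GRADIENT,1.5,60,param1=120,param2=20,minRadius=55,maxRadius=110)
  print(n,None if h is None else [(u-r+a[0]/4,v-r+a[1]/4,a[2]/4,px('w4',(u-r+a[0]/4,v-r+a[1]/4),z).round(1)) for a in h[0][:3]])
print(px('w4',(316,168),72),px('w4',(250.5,146.5),54),px('w4',(296,62),118))
# vial cap top
print(px('w4',(320.5,271),142.7))
go(516,-133.5,125,0)"
```

```text
n [(np.float32(315.4375), np.float32(171.1875), np.float32(19.6), array([ 514.7, -132.7,   72. ]))]
w [(np.float32(249.9375), np.float32(149.9375), np.float32(23.0125), array([526.2, -88.8,  54. ])), (np.float32(238.6875), np.float32(118.8125), np.float32(14.575), array([546.3, -82.7,  54. ]))]
[ 516.69492385 -133.04599081   72.        ] [528.49343158 -89.34810475  54.        ] [ 570.64017635 -125.07372     118.        ]
[ 481.26591015 -135.76190005  142.7       ]
t 4.05 pos [ 480.1 -135.9  147.8] xang -0.1 w 7.5 grip 58.7 F [ 0.1  0.3 -0. ] j6 1.52
row [-0.0, 0.003, -0.002] [36.0, -2.5, 22.7]
```

Request:
carry_out --pt "0 0 0 18 -1 6 -1" --pt "0 0 0 35.5 -2.3 18 -1" --pt "0 0 0 35.5 -2.3 25 -1" --pt "0 0 0 35.5 -2.3 35 -1"

```text
clock: 4.55
position: [516.5, -132.4, 113.5]
ee_rot: [1.0, 0.001, -0.0, -0.0]
contact_force: [-0.4, -0.2, -0.7]
gripper_width: 7.6
grasp_force: 58.7
```

```bash
python3 -c "
from h import *
get_image('wrist')
go(515.5,-133.7,91,0)"
```

```text
t 4.6 pos [ 515.3 -132.6  112.2] xang 0.03 w 7.8 grip 58.7 F [-1.2  0.3 -0.8] j6 1.52
row [-0.0, 0.003, 0.001] [0.3, 1.2, 21.2]
```

Request:
carry_out --pt "0 0 0 0 1 4 -1" --pt "0 0 0 0 1 8 -1" --pt "0 0 0 0 1 12 -1" --pt "0 0 0 0 1 12 -1"

```text
clock: 5.1
position: [516.3, -134.3, 102.1]
ee_rot: [1.0, 0.0, -0.0, -0.0]
contact_force: [0.1, 0.2, -0.4]
gripper_width: 7.4
grasp_force: 58.7
```

Request:
carry_out --pt "0 0 0 0 0 3 -1" --pt "0 0 0 0 0 6 -1" --pt "0 0 0 0 0 8 -1" --pt "0 0 0 0 0 8 -1"

```text
clock: 5.6
position: [516.4, -134.2, 94.1]
ee_rot: [1.0, 0.0, -0.0, 0.0]
contact_force: [0.4, -0.3, 0.3]
gripper_width: 7.5
grasp_force: 58.7
```

Request:
carry_out --pt "0 0 0 0 0 1.5 -1" --pt "0 0 0 0 0 3 -1" --pt "0 0 0 0 0 3 -1"

```text
clock: 5.98
position: [516.5, -134.2, 91.2]
ee_rot: [1.0, 0.0, -0.0, -0.0]
contact_force: [-1.1, 0.6, -0.4]
gripper_width: 7.8
grasp_force: 58.7
```

Request:
carry_out --pt "0 0 0 0 0 1 -1" --pt "0 0 0 0 0 2 -1" --pt "0 0 0 0 0 2 -1"

```text
clock: 6.35
position: [517.2, -134.2, 90.7]
ee_rot: [1.0, 0.0, 0.001, 0.0]
contact_force: [-1.4, 0.9, 7.1]
gripper_width: 7.7
grasp_force: 59.5
```

Request:
carry_out --pt "0 0 0 0 0 0 -0.6" --pt "0 0 0 0 0 0 -0.45" --pt "0 0 0 0 0 0 -0.45" --pt "0 0 0 0 0 -15 -0.45" --pt "0 0 0 0 0 -60 -0.45"

```text
clock: 6.98
position: [515.1, -134.2, 148.6]
ee_rot: [1.0, 0.0, -0.003, 0.0]
contact_force: [0.8, -0.1, 0.1]
gripper_width: 23.8
grasp_force: 0.0
```

```bash
python3 -c "
from h import *
go(385,-90,130,-60)"
```

```text
t 6.97 pos [ 515.1 -134.2  148.6] xang 0.0 w 23.8 grip 0.0 F [ 0.8 -0.1  0.1] j6 1.52
row [0.003, 0.005, 1.047] [-130.0, -44.2, 19.3]
```

Request:
carry_out --pt "0 0 0.18 -28 -18 4 -0.2" --pt "0 0 0.36 -56 -36 8 -0.2" --pt "0 0 0.54 -84 -54 12 -0.2" --pt "0 0 0.72 -113 -72 15 -0.2" --pt "0 0 0.9 -113 -72 15 -0.2"

```text
clock: 7.6
position: [401.6, -61.7, 135.1]
ee_rot: [0.9, -0.437, -0.0, -0.0]
contact_force: [0.5, 0.1, -0.2]
gripper_width: 34.3
grasp_force: 0.0
```

Request:
carry_out --pt "0 0 0.15 0 0 0 -0.2" --pt "0 0 0.15 0 0 0 -0.2"

```text
clock: 7.85
position: [403.9, -62.1, 135.2]
ee_rot: [0.866, -0.5, 0.001, -0.001]
contact_force: [0.3, -0.6, -0.1]
gripper_width: 34.4
grasp_force: 0.0
```

```bash
python3 -c "
from h import *
d=snap('wrist','w5')['color']
p=proj('w5',(417.5,-87.5,60));q=proj('w5',(417.5,-87.5,0));print(p,q)
g=cv2.cvtColor(d,cv2.COLOR_BGR2GRAY)
u0,v0=np.round((p+q)/2).astype(int)-35
m=(g[v0:v0+70,u0:u0+70]>110).astype(np.uint8)
n,l,s,c=cv2.connectedComponentsWithStats(m)
print(s[1:].tolist(),(c[1:]+[u0,v0]).round(1).tolist(),u0,v0)
for r in m[::3]: print(''.join('.#'[x] for x in r))
go(417.5,-87.5,100,-60)"
```

```text
[323.37380331 178.85604696] [322.83959309 165.77995404]
[[23, 30, 24, 26, 496]] [[322.9, 179.5]] 288 137
......................................................................
......................................................................
......................................................................
......................................................................
......................................................................
......................................................................
......................................................................
......................................................................
......................................................................
......................................................................
...............................########...............................
...........................#################..........................
.........................#####################........................
........................#######################.......................
.......................########################.......................
........................#######################.......................
.........................#####################........................
..........................###################.........................
..............................###########.............................
......................................................................
......................................................................
......................................................................
......................................................................
......................................................................
t 7.9 pos [403.9 -62.2 135. ] xang -59.99 w 34.4 grip 0.0 F [ 0.6  0.8 -0.5] j6 0.27
row [-0.001, -0.0, 0.0] [28.7, 0.9, 35.0]
```

Request:
carry_out --pt "0 0 0 29 0.5 15 -0.2" --pt "0 0 0 29 0.5 50 -0.2" --pt "0 0 0 29 0.5 80 -0.2" --pt "0 0 0 29 0.5 89 -0.2" --pt "0 0 0 29 0.5 89 -0.2"

```text
clock: 8.52
position: [417.8, -87.7, 45.4]
ee_rot: [0.866, -0.501, -0.0, 0.0]
contact_force: [-0.1, 0.1, 0.7]
gripper_width: 34.2
grasp_force: 0.0
```

```bash
python3 -c "
from h import *
d=snap('wrist','w6')['color']
p=proj('w6',(417.5,-87.5,60));print(p)
g=cv2.cvtColor(d,cv2.COLOR_BGR2GRAY)
u0,v0=np.round(p).astype(int)-60
m=(g[v0:v0+120,u0:u0+120])//26
for r in m[::5]: print(''.join('%d'%x for x in r[::2]))
print(u0,v0)
go(417.3,-88,46,-60)"
```

```text
[322.82898809 293.86727331]
000000000000010000000000133333333320001110111101100001000100
000000011000001100000002333333333333200011110111100001011111
000000000000001110000023333333333333310001110011101111111111
003333320000000100000133333333333333330000000000002333332222
133333200000000001001133333333333333331000000010000233333100
333333000000000000000233333333333333331000000000000023333310
333331000000000000000233333344444333333000000000000013333331
333310000000000000000234444444444444433000000000000001333333
333200000000000000000344445555555555444100000000000000133333
332000000000000000002445555555555555544300000000000000023333
663110000001000000002445667777777766544300000000000000126664
563110000000000000001566778888888887765300000000000001136610
001110000000000110001578888888888888876400000000000001110000
001110000000000000001478888999999888886100000000000001110000
000110000000000000111128889999999988861000001100000001100000
000110000000000000000010388999999986100000000011100001100000
000110000000000000000100100022221000001000011000000001100000
000110000000000000000100000000000000000000000000000001100000
000110011000000000011110000000000000000000000000011001100000
001211011110000101000100000001110011000000000011000001210000
004311111001000111110000001000000000000000000100000011340000
000000011110001100000000000000000000000000000000000000000000
000011100110000000000000000000000000000000000000100000000000
000111111110010000000000000010000000001000000000000000100000
263 234
t 8.57 pos [418.3 -87.6  46. ] xang -60.08 w 34.3 grip 0.0 F [-0.3 -0.2  0.2] j6 0.34
row [-0.001, -0.001, -0.001] [-0.1, 1.1, -0.0]
```

Request:
carry_out --pt "0 0 0 0 0 0 -1" --pt "0 0 0 0 0 0 -1" --pt "0 0 0 0 0 0 -1" --pt "0 0 0 0 0 0 -1"

```text
clock: 9.07
position: [418.5, -87.5, 46.3]
ee_rot: [0.866, -0.501, 0.001, -0.001]
contact_force: [-0.1, -0.1, 6.7]
gripper_width: 14.6
grasp_force: 58.7
```

Request:
carry_out --pt "0 0 0 0 0 -20 -1" --pt "0 0 0 0 0 -60 -1" --pt "0 0 0 0 0 -90 -1" --pt "0 0 0 0 0 -90 -1"

```text
clock: 9.57
position: [418.9, -87.4, 137.5]
ee_rot: [0.865, -0.501, 0.002, -0.002]
contact_force: [0.4, 0.8, -0.2]
gripper_width: 14.7
grasp_force: 58.6
```

```bash
python3 -c "
from h import *
d=snap('wrist','w7')
go(527,-89.8,136,-60)"
```

```text
t 9.62 pos [417.7 -87.5 136.1] xang -60.16 w 14.7 grip 58.6 F [-0.4 -1.3  0. ] j6 0.34
row [-0.002, -0.001, -0.003] [56.4, -93.7, 0.3]
```

Request:
carry_out --pt "0 0 0 28 -47 0 -1" --pt "0 0 0 57 -94 0 -1" --pt "0 0 0 57 -94 12 -1" --pt "0 0 0 57 -94 24 -1" --pt "0 0 0 57 -94 24 -1"

```text
clock: 10.25
position: [525.0, -90.4, 109.3]
ee_rot: [0.865, -0.501, -0.002, 0.001]
contact_force: [-1.0, -0.6, 0.2]
gripper_width: 14.8
grasp_force: 58.7
```

```bash
python3 -c "
from h import *
get_image('wrist')
go(527.5,-89.5,76,-60)"
```

```text
t 10.3 pos [525.9 -90.4 110.4] xang -60.14 w 14.8 grip 58.7 F [ 0.3  0.4 -0.1] j6 0.39
row [0.003, 0.001, -0.002] [0.1, -1.9, 34.4]
```

Request:
carry_out --pt "0 0 0 0 -2 4 -1" --pt "0 0 0 0 -2 10 -1" --pt "0 0 0 0 -2 15 -1" --pt "0 0 0 0 -2 20 -1" --pt "0 0 0 0 -2 20 -1"

```text
clock: 10.92
position: [528.3, -89.5, 90.6]
ee_rot: [0.865, -0.501, -0.001, 0.001]
contact_force: [0.0, -1.6, -0.9]
gripper_width: 14.3
grasp_force: 58.6
```

Request:
carry_out --pt "0 0 0 0 0 4 -1" --pt "0 0 0 0 0 8 -1" --pt "0 0 0 0 0 11 -1" --pt "0 0 0 0 0 11 -1"

```text
clock: 11.42
position: [528.7, -89.4, 79.7]
ee_rot: [0.865, -0.501, -0.001, 0.0]
contact_force: [-1.7, -1.4, -2.3]
gripper_width: 14.8
grasp_force: 58.5
```

Request:
carry_out --pt "0 0 0 0 0 2 -1" --pt "0 0 0 0 0 4 -1" --pt "0 0 0 0 0 4 -1"

```text
clock: 11.8
position: [529.1, -89.2, 76.4]
ee_rot: [0.865, -0.501, -0.0, 0.0]
contact_force: [-2.3, -1.2, 2.1]
gripper_width: 14.9
grasp_force: 59.0
```

Request:
carry_out --pt "0 0 0 0 0 1 -1" --pt "0 0 0 0 0 1.5 -1" --pt "0 0 0 0 0 1.5 -1"

```text
clock: 12.18
position: [529.5, -89.2, 76.3]
ee_rot: [0.866, -0.501, 0.0, -0.0]
contact_force: [-5.2, 0.2, 9.9]
gripper_width: 14.7
grasp_force: 59.9
```

Seated (10 N reaction). Release and rise.

Request:
carry_out --pt "0 0 0 0 0 0 -0.5" --pt "0 0 0 0 0 0 -0.4" --pt "0 0 0 0 0 0 -0.4" --pt "0 0 0 0 0 -20 -0.4" --pt "0 0 0 0 0 -80 -0.4"

```text
clock: 12.8
position: [527.3, -89.3, 152.5]
ee_rot: [0.865, -0.501, -0.003, 0.002]
contact_force: [0.8, 0.4, 0.5]
gripper_width: 25.8
grasp_force: 0.0
```

```bash
python3 -c "
from h import *
go(540,-124,175,-16)"
```

```text
t 12.8 pos [527.3 -89.3 152.5] xang -60.17 w 25.8 grip 0.0 F [0.8 0.4 0.5] j6 0.39
row [0.005, 0.006, -0.771] [36.4, 6.4, -22.6]
```

```bash
python3 -c "
from h import *
go(485,-112,175,-16)"
```

```text
t 12.8 pos [527.3 -89.3 152.5] xang -60.17 w 25.8 grip 0.0 F [0.8 0.4 0.5] j6 0.39
row [0.005, 0.006, -0.771] [-1.4, 48.1, -22.2]
```

Request:
carry_out --pt "0 0 -0.18 0 12 -22 -0.1" --pt "0 0 -0.36 -1 24 -22 -0.1" --pt "0 0 -0.54 -1 36 -22 -0.1" --pt "0 0 -0.72 -1 48 -22 -0.1" --pt "0.002 0.002 -0.771 -1 48 -22 -0.1"

```text
clock: 13.42
position: [486.6, -112.6, 176.7]
ee_rot: [0.99, -0.138, 0.001, -0.001]
contact_force: [1.5, -0.3, 0.3]
gripper_width: 38.4
grasp_force: 0.0
```

```bash
python3 -c "
from h import *
d=snap('wrist','w8')
cv2.imwrite('pics/w8c.png',cv2.resize(d['color'][:250,160:480],None,fx=2.4,fy=2.4,interpolation=cv2.INTER_CUBIC))
for a in [(516,-134,86),(527.5,-89.5,93),(570,-124.8,118)]: print((proj('w8',a)-[160,0])*2.4)
go(570,-124.8,160,-16)"
```

```text
[434.92484949 404.65267861]
[266.39945294 412.18488967]
[341.57149079 204.18379214]
t 13.47 pos [ 486.9 -112.4  176.8] xang -15.83 w 38.3 grip 0.0 F [ 0.5 -0.7 -1. ] j6 1.2
row [-0.001, -0.003, 0.003] [83.3, -10.8, 17.1]
```

View pics/w8c.png

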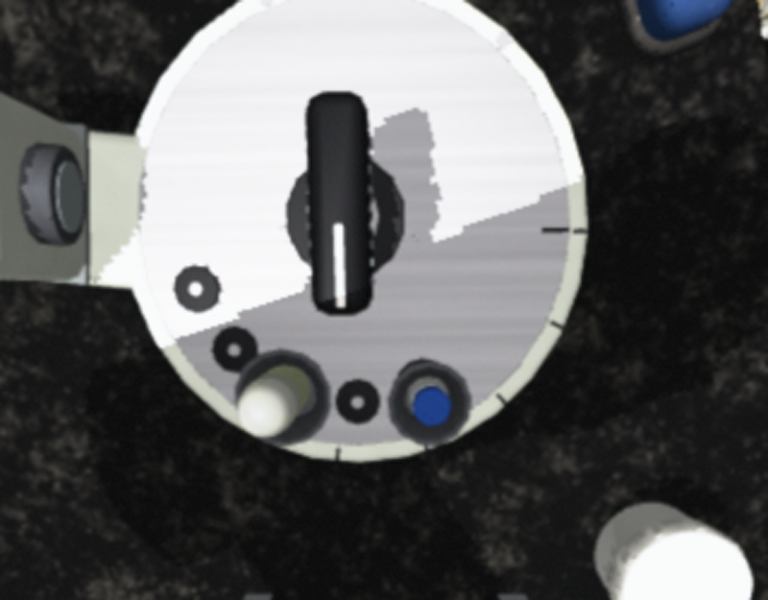

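Request:
carry_out --pt "0 0 0 42 -5 0 -0.1" --pt "0 0 0 83 -11.2 0 -0.1" --pt "0 0 -0.01 83 -11.2 17 -0.1" --pt "0 0 -0.01 83 -11.2 30 -0.1" --pt "0 0 -0.01 83 -11.2 30 -0.1"

```text
clock: 14.1
position: [568.9, -124.3, 145.6]
ee_rot: [0.991, -0.134, -0.0, -0.0]
contact_force: [0.6, 0.1, -0.2]
gripper_width: 38.4
grasp_force: 0.0
```

```bash
python3 -c "
from h import *
get_image('wrist')
go(570,-124.5,105,-15)"
```

```text
t 14.15 pos [ 569.6 -124.4  146.7] xang -15.4 w 38.2 grip 0.0 F [0.3 0.1 0.5] j6 1.24
row [-0.0, -0.002, -0.007] [0.4, 0.0, 41.7]
```

Request:
carry_out --pt "0 0 -0.005 0.4 0 20 -0.1" --pt "0 0 -0.005 0.4 0 36 -0.1" --pt "0 0 -0.005 0.4 0 41.5 -0.1" --pt "0 0 -0.005 0.4 0 41.5 -0.1"

```text
clock: 14.65
position: [570.5, -124.5, 105.5]
ee_rot: [0.991, -0.131, 0.001, -0.0]
contact_force: [-0.1, -0.5, 0.2]
gripper_width: 38.5
grasp_force: 0.0
```

Request:
carry_out --pt "0 0 0 0 0 0 -0.6" --pt "0 0 0 0 0 0 -1" --pt "0 0 0 0 0 0 -1" --pt "0 0 0 0 0 0 -1"

```text
clock: 15.15
position: [570.8, -125.3, 106.5]
ee_rot: [0.991, -0.131, 0.002, 0.0]
contact_force: [-1.3, -5.3, 4.4]
gripper_width: 12.8
grasp_force: 59.5
```

```bash
python3 -c "
from h import *
go(570,-124.5,105,-15)
print(read_state()['wrist_torque'])"
```

```text
t 15.15 pos [ 570.8 -125.3  106.5] xang -15.1 w 12.8 grip 59.5 F [-1.3 -5.3  4.4] j6 1.24
row [-0.0, -0.004, -0.002] [-0.9, -0.5, 1.5]
[-1.35797867  0.25042427  0.07424956]
```

Request:
carry_out --pt "0 0 0.1 0 0.6 0 -1" --pt "0 0 0.22 0 0.6 0 -1" --pt "0 0 0.34 0 0.6 0 -1" --pt "0 0 0.46 0 0.6 0 -1" --pt "0 0 0.5 0 0.6 0 -1"

```text
clock: 15.78
position: [570.6, -125.7, 106.5]
ee_rot: [0.928, -0.373, 0.002, -0.0]
contact_force: [-2.2, -4.9, 4.6]
gripper_width: 12.8
grasp_force: 59.6
```

```bash
cat > k.py <<'E'
from h import *
import sys
f=sys.argv[1]
s=read_state();C=R.from_quat(s['ee_rot']).as_matrix();a=np.degrees(np.arctan2(C[1,0],C[0,0]))
d=snap('top',f)['color']
print('pos',s['position'].round(1),'xang',a.round(2),'F',s['contact_force'].round(1),'M',s['wrist_torque'].round(2),'grip',s['grasp_force'].round(1),'t',s['clock'])
# vial (blue cap) & tube cap seen from above, if not hidden
for th in (140.,190.):
  for turn in [float(x) for x in sys.argv[2:]]:
    t=np.radians(th-turn); P=(570+56*np.cos(t),-124.8+56*np.sin(t))
    print(th,turn,np.round(P,1),proj(f,(*P,93 if th<150 else 86)).round(1))
E
python3 k.py k1 28.6
```

```text
Traceback (most recent call last):
  File "k.py", line 6, in <module>
    print('pos',s['position'].round(1),'xang',a.round(2),'F',s['contact_force'].round(1),'M',s['wrist_torque'].round(2),'grip',s['grasp_force'].round(1),'t',s['clock'])
                                                                                                                               ^^^^^^^^^^^^^^^^^^^^^^
AttributeError: 'float' object has no attribute 'round'
```

Request:
carry_out --pt "0 0 0.14 0 0 0 -1" --pt "0 0 0.28 0 0 0 -1" --pt "0 0 0.42 0 0 0 -1" --pt "0 0 0.56 0 0 0 -1" --pt "0 0 0.68 0 0 0 -1"

```text
clock: 16.45
position: [570.1, -125.9, 106.5]
ee_rot: [0.75, -0.662, 0.001, -0.0]
contact_force: [-3.7, -5.6, 5.6]
gripper_width: 13.0
grasp_force: 59.7
```

```bash
sed -i "s/s\['grasp_force'\].round(1)/s['grasp_force']/" k.py
python3 k.py k2 62 67 72
python3 - <<'E'
from h import *
d=snap('wrist','k2w')
# blue cap in wrist and top views
for f,n in(('k2w',86),('k2',86)):
    im=cv2.imread(f'pics/{f}.png').astype(int)
    m=((im[...,0]-im[...,2]>70)&(im[...,0]-im[...,1]>45)).astype(np.uint8)
    k,l,s,c=cv2.connectedComponentsWithStats(m)
    for i in range(1,k):
        if s[i,4]>5:
            p=px(f,c[i],86); r=p[:2]-[570,-124.8]
            if np.hypot(*r)<120: print(f,s[i,4],c[i].round(1),p.round(1),np.hypot(*r).round(1),np.degrees(np.arctan2(r[1],r[0])).round(1))
E
```

```text
pos [ 570.1 -125.9  106.5] xang -82.87 F [-3.7 -5.6  5.6] M [-1.72  0.67  0.17] grip 59.724631905555725 t 16.45
140.0 62.0 [581.6 -70. ] [331.5 188. ]
140.0 67.0 [586.4 -71.2] [331.9 186.4]
140.0 72.0 [591.  -72.9] [332.5 184.8]
190.0 62.0 [535.5 -80.7] [334.7 204.5]
190.0 67.0 [539.5 -77.8] [333.8 203. ]
190.0 72.0 [543.7 -75.4] [332.9 201.6]
```

Request:
carry_out --pt "0 0 0.04 0 0 0 -1" --pt "0 0 0.073 0 0 0 -1" --pt "0 0 0.073 0 0 0 -1" --pt "0 0 0.073 0 0 0 -1"

```text
clock: 17.05
position: [570.0, -126.0, 106.5]
ee_rot: [0.726, -0.687, 0.001, -0.0]
contact_force: [-3.3, -5.7, 5.6]
gripper_width: 13.4
grasp_force: 59.8
```

```bash
python3 k.py k3 72
python3 - <<'E'
from h import *
snap('wrist','k3w');snap('scene','k3s')
a=cv2.imread('pics/k3w.png'); 
b=cv2.imread('pics/k3s.png')[160:280,310:430]; c=cv2.imread('pics/k3.png')[155:230,305:385]
out=np.zeros((600,800,3),np.uint8)
out[:250,:400]=cv2.resize(a,(400,250)); out[:250,400:666]=cv2.resize(c,(266,250),interpolation=cv2.INTER_CUBIC)
out[250:,:350]=cv2.resize(b,(350,350),interpolation=cv2.INTER_CUBIC)
out[250:,350:]=cv2.resize(a[90:300,190:460],(450,350),interpolation=cv2.INTER_CUBIC)
cv2.imwrite('pics/fin.png',out)
for th,z in((140,93),(190,86)):
  for turn in (62,72):
    t=np.radians(th-turn);P=(570+56*np.cos(t),-124.8+56*np.sin(t),z)
    s=proj('k3s',P);w=proj('k3w',P)
    print(th,turn,'scene out',((s-[310,160])*350/120+[0,250]).round(),'wristsmall',(w*.625).round(),'wristbig',((w-[190,90])*1.667+[350,250]).round())
E
```

```text
pos [ 570.  -126.   106.5] xang -86.84 F [-3.3 -5.7  5.6] M [-1.74  0.7   0.07] grip 59.756872057914734 t 17.05
140.0 72.0 [591.  -72.9] [332.5 184.8]
190.0 72.0 [543.7 -75.4] [332.9 201.6]
140 62 scene out [119. 356.] wristsmall [183. 226.] wristbig [520. 703.]
140 72 scene out [129. 352.] wristsmall [171. 222.] wristbig [490. 693.]
190 62 scene out [ 89. 398.] wristsmall [239. 212.] wristbig [670. 666.]
190 72 scene out [ 91. 390.] wristsmall [228. 217.] wristbig [642. 679.]
```

View pics/fin.png

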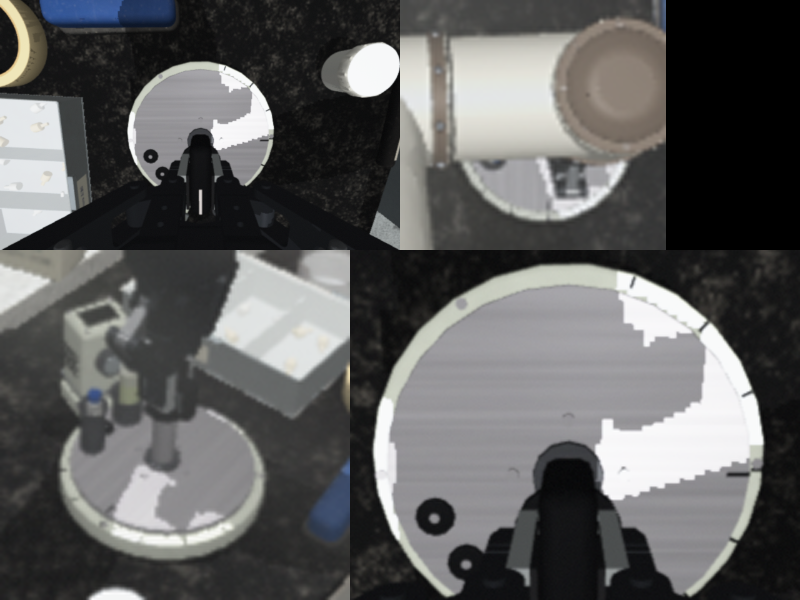

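Run:
```python
from h import *
c0=np.array([570.,-124.8])
for f in('w8','k3w'):
    g=cv2.cvtColor(cv2.imread(f'pics/{f}.png'),cv2.COLOR_BGR2GRAY).astype(np.float32)
    # refine axis using polar unwrapped foot edge; report darkest angles on rotor rim and foot ring
    for nm,z,rr in(('rotor',28,np.arange(64,72,.5)),('foot',21,np.arange(74,79,.5))):
        prof=[]
        A=np.arange(-180,180,.5)
        for a in A:
            t=np.radians(a);P=[proj(f,(c0[0]+r*np.cos(t),c0[1]+r*np.sin(t),z)) for r in rr]
            P=np.array(P,np.float32); v=cv2.remap(g,P[:,:1].copy(),P[:,1:].copy(),1,borderMode=cv2.BORDER_REPLICATE)
            prof.append(np.median(v))
        prof=np.array(prof); d=np.array([np.median(np.roll(prof,-i+8)[:17]) for i in range(len(A))])-prof
        pk=[(A[i],round(float(d[i]))) for i in range(1,len(A)-1) if d[i]>25 and d[i]>=d[i-1] and d[i]>d[i+1]]
        print(f,nm,pk)
```

```text
w8 rotor [(np.float64(-105.0), 96), (np.float64(126.0), 79)]
w8 foot [(np.float64(-153.5), 102), (np.float64(-129.5), 100), (np.float64(-105.0), 111), (np.float64(142.5), 29), (np.float64(158.0), 96)]
k3w rotor [(np.float64(-178.0), 87)]
k3w foot [(np.float64(-178.0), 67), (np.float64(-153.5), 118), (np.float64(-129.5), 146), (np.float64(-105.0), 115), (np.float64(-54.5), 40), (np.float64(158.0), 107)]
```

Request:
carry_out --pt "0 0 0 0 0 0 -1" --pt "0 0 0 0 0 0 -1" --pt "0 0 0 0 0 0 -1"

```text
clock: 17.58
position: [570.0, -126.0, 106.4]
ee_rot: [0.726, -0.687, 0.001, -0.0]
contact_force: [-2.3, -5.9, 5.6]
gripper_width: 12.8
grasp_force: 59.8
```

```bash
python3 -c "
from h import *
go(570,-125,106,-87)
print(job_done())"
```

```text
t 17.57 pos [ 570.  -126.   106.4] xang -86.84 w 12.8 grip 59.8 F [-2.3 -5.9  5.6] j6 -0.01
row [-0.002, -0.001, 0.003] [-1.0, -0.0, 0.4]
the job is handed in; nothing more can be done
None
```

I handed the job in at 17.6 s with the tube and vial seated in their sockets and the gripper (60 N) holding the knob at the third click, rotor line level with the fourth tick; no verdict came back.

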